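# Run the fuse carrier round the test guide and close the loading bay

### The job

Slide the fuse carrier along its guide, round the bend and under the clear guard until it is fully home against the end stop, without lifting it out of the guide. Then close the empty loading bay with the aluminium cover: hook its narrow lip under the bay's ledge with the cover tilted, swing it down and let go with it lying flat on the rails, centred on the bay, its far edge down inside the lug. Do not press the red button, and leave the loose parts on the bench where they are.

Things in the scene. Friction and masses are not known exactly. Their poses are not given: they have to be found in the camera images.
- guide: Fixed test fixture, frame G (bench height, x roughly towards the robot, z up; all mm). Grey base plate 285 x 270, x -147.5 to 137.5, y -40 to 230, top z 10. On it an L-shaped channel 45 wide between aluminium rails 6 thick, tops at z 20. Centreline: entry leg (loading bay) along y at x -80 from its open end y 200 to y 80, a quarter bend, then exit leg along +x at y 0 to the end stop at x 115.
- bend_centre (a point): Centre of the quarter bend, at x 0, y 80, z 20 mm (rail top height) in G; the channel's centreline has a radius of 80 mm about it, from (-80, 80) to (0, 0). Axes as G. Inside the bend stands a steel enclosure, x 27.5 to 122.5, y 110 to 200, top z 65, with the red button on it (black housing and red cap, reaching no higher than z 100).
- home_mid (a point): Where the centre of the carrier's block is when fully home, touching the dark end stop (38 mm high): x 83, y 0, z 26 mm in G. Axes as G. It does not spring back.
- guard_front (a point): Middle of the front lower edge of the clear guard roof over the exit leg: x 30, y 0, z 85 mm in G. Axes as G. The roof reaches from here 95 mm to +x and 68 mm to either side, top z 91, steel edges, open in front; its posts, 8 mm thick, stand at x 75 and 121, y +-64. When home, the carrier's rear end is 21 mm inside this edge: push with the tool leaning back 25 to 45 degrees.
- ledge_edge (a point): Middle of the free lower edge of the loading bay's steel ledge: x -119, y 150, z 29 mm in G. Axes as G. The ledge is 64 mm long along y, 4 mm thick, and overhangs 12 mm from its back wall (face at x -131) towards +x. Below it is the base plate (z 10); the nearer rail's outer face is at x -108.5, top z 20.
- lug_top (a point): Middle of the upper inner edge of the steel lug opposite the ledge: x -29, y 150, z 26 mm in G. Axes as G. The lug is 40 mm long along y, 6 mm thick, and stops the cover from sliding out or being slid in flat.
- seat_mid (a point): Where the cover's rib centre is when the cover is seated: x -72, y 150, z 39 mm in G; axes as G, and the cover's x axis then points along G's x. Its underside lies on the rail tops (z 20), its lip is 9 mm under the ledge, with 3 mm play to the back wall and 3 mm to the lug.
- carrier_mid (a point): Fuse carrier: brown bakelite block with round ends (radius 20 mm), 64 long along its x, 40 wide, 32 high, a beige ceramic fuse lengthwise on top (overall height 47 mm). 0.15 to 0.31 kg, loose, standing in the entry leg on the base plate, long axis along the channel, +x towards the bend; 5 mm narrower than the channel. The point is the block's centre, 16 mm above its underside.
- cover_grip (a point): Aluminium bay cover, flat on the bench on either side of the fixture, 0.11 to 0.22 kg. Point: centre of its rib, 12 thick (x), 50 long (y), 28 high, on a 5 mm plate; 19 mm above the plate's underside. From it the plate reaches 40 mm to +x, 56 to -x; 70 wide, but its last 14 mm at -x are the lip, 44 wide. x points away from the lip, z up.
- button (a joint): Red push button on the enclosure, 40 mm diameter, 0 up, 0.006 m fully pressed; not to be pressed.
- holder_mid (a point): Bystander: centre (20 mm up) of a dark bakelite fuse holder base, 85 x 45 mm, 41 mm high, with two raised blocks. It lies on the side of the fixture where the cover does not.
- ferrule0_mid (a point): Bystander: centre of a loose brass ferrule standing on end, 26 mm diameter, 24 mm high.
- ferrule1_mid (a point): Bystander: centre of a second, like brass ferrule.
- spring_mid (a point): Bystander: centre of a small steel coil spring standing on end, 19 mm diameter, 34 mm high.
Things that resemble listed ones, but are neither listed nor needed, are in the scene too. Of the things shaped like the part that bears cover_grip, the aluminium one is meant. Leave any purple look-alike of the part that bears carrier_mid alone.

How it is judged:
On the way, in this order (a step that is already met when the one before it is completed fails the run):
1. the carrier has come round the bend inside the guide and stands fully home against the end stop (x of carrier_mid in the frame of guide above 0.079 m and z of carrier_mid in the frame of guide below 0.03 m and y of carrier_mid in the frame of guide between -0.008 and 0.008 m), for 0.2 s.
2. the cover lies flat on the rails of the loading bay, its lip under the ledge (x of cover_grip in the frame of guide between -0.0775 and -0.0665 m and y of cover_grip in the frame of guide between 0.138 and 0.162 m and z of cover_grip in the frame of guide between 0.036 and 0.0412 m and angle between cover_grip's own z axis and vertical below 0.035 rad and angle between the x axis of cover_grip and the x axis of guide, either way round below 0.12 rad), for 0.2 s.
At the end, for the whole second after the job is handed in: The carrier stands in the exit leg within 4 mm of the end stop; the cover lies at rest, released, flat on the bay rails (within 2 degrees), lip under the ledge and edge inside the lug (within 5.5 mm lengthways, 12 mm sideways, 7 degrees of yaw) (all of step 1 and all of step 2); the robot touches nothing.
It fails at once if the carrier is lifted more than 12 mm off the guide's floor (z of carrier_mid in the frame of guide above 0.038 m).
It fails at once if the red button is pressed (value of joint button above 0.003 m).
It fails at once if a loose part on the bench is shifted more than 25 mm (distance of any of holder_mid, ferrule0_mid, ferrule1_mid, spring_mid from where it was at the start of the episode above 0.025 m).
It also fails if it takes over 70 s, if anything falls off the work surface, if the arm or the gripper's body presses on something with over 40 N, if the wrist force passes 120 N, or if a joint passes its speed limit or range.

### The arm

A 6-joint arm with a two-finger parallel gripper is mounted at the origin on the work surface. World frame = base frame: x ahead of the robot, y to its left, z up, the work surface at z = 0. Lengths are in m, angles in rad, forces in N, time in s.
With the tool pointing down it reaches from about 0.4 to 0.825 m from the base axis. Payload 7 kg.
Tool frame: the origin (TCP) lies midway between the tips of the shut fingers; the grasp point (between the pads) lies hold_point_z behind it (hold_point_z is the distance from the TCP to the grasp point, in m); z points along the fingers, y is the line along which they close (so a half turn about z gives the same grasp; the last joint's range is limited). The gripper opens to 88 mm and grips with 3 to 60 N. Pads are 19 mm wide; open, the fingers measure 130 mm over their backs; the gripper's body (78 mm by 193 mm) begins 47 mm behind the grasp point.
Start: joints at [-0.888, 0.359, 0.012, 0, -1.224, -0.288], TCP at [0.26, -0.623, 0.227] pointing down, gripper open.
Joint ranges: [-3.07, 3.07], [-1.43, 2.12], [-1.02, 1.25], [-3.03, 1.67], [-3.05, -0], [-3.03, 3.03]. Speed limits (rad/s): [2.39, 2.39, 3.01, 3.14, 3.14, 3.14].

### API

Orientations are given as [roll, pitch, yaw] about the fixed x, y, z axes, in that order (R = Rz(yaw) Ry(pitch) Rx(roll)).
In Python, from station import * gives the robot as it stands.
- The arm moves only by the tool apply_moves, never from a script. Its argument "steps" is a list of rows, each an object with "translation": the shift along the world's x, y, z scaled (see below), a list of three; "rotation": the turn, a rotation vector about the world's x, y, z scaled (see below), a list of three. A call has exactly 10 rows; each row is the pose to reach, as a shift and turn from the pose commanded when the call began; what a row does not reach only later rows make up. The controller multiplies each number of a shift by 250 mm and each number of a turn by 30 degrees. A row lasts 1/12 s, in which the tool goes at most 41.7 mm and 7.16 degrees, less where a joint would pass 70% of its speed; a pose out of reach is approached as far as the arm can. A call with a number of a shift or a turn outside -1 to 1 is refused whole. A call with a gripper value outside its range is refused whole. "jaw" is the closure, from -1 (fully open) to 1 (shut), so that 0 is half open, set as the call begins (left out, the last holds). The fingers move at their own pace and stop on an object; "newtons" is the grip in N (left out, the last holds). Time passes only in rows, so rows that repeat a pose let the fingers close, or fill a call up. It gives the time, the measured TCP pose, the force, the opening and the grip force at its end, in the units of the state.
- get_state(): the state, without advancing time (a new reading comes with each control period).
- grab_frame(name): name is "side" or "top" or "wrist"; returns the picture (420x560x3 uint8, blue, green, red); there is no depth.
- camera_model(name): a dict with "fx", "fy", "cx", "cy" (pixels), "xyz" and "rotation" of the camera in the world. Camera axes: x right, y down, z forward; pixel columns grow to the right and rows downward; lengths in m; the calibration is good to about 2 mm. A picture is of the moment at which its call begins: read the wrist's pose just before it. camera_model takes no time and is no camera call; for the wrist camera it gives the pose at the moment of the call.
- job_done(): hands the job in; it is judged then, once.
The state is a dict: "t": time; "q": joint angles; "qd": joint speeds; "joint_efforts": joint torques, N m; "eef_pos": TCP position; "ee_rot": TCP orientation; "force": force on the tool from outside, world axes, zero at the start; "moment": the same for the moment, N m; "width": finger opening in m; "gripper_force": force on a finger pad.
Only numpy, scipy, OpenCV 4.12 (cv2) and the standard library are available. Lean on these libraries where they do the work, as an engineer would, in place of code of your own. Each camera call takes 0.05 s, during which the arm holds its last target. There are 200 camera calls.

## Working session

There is one attempt and no reset: what is moved stays moved. The work goes in short steps, Python scripts to look and compute and a tool call to move; the robot and the scene stay as the last step left them, time stands still between calls to the robot, and variables do not carry over. Pictures are saved under pics/ and viewed, at most 10 in all, crops included, and the job is handed in when it is done.

Besides the shell and the picture viewer there is one more tool, called as name([rows], argument=value, ...), one row to a line, values as JSON. apply_moves: Moves the arm, as the interface text tells. Shifts and turns lie within -1 to 1; 1 stands for 250 mm of shift or 30 degrees of turn. Its arguments: {"type":"object","properties":{"steps":{"type":"array"},"jaw":{"type":"number"},"newtons":{"type":"number"}},"required":["steps"]}

```bash
mkdir -p pics; ls
python3 - <<'E'
from station import *
import cv2, numpy as np
s=get_state(); print({k:np.round(v,3).tolist() for k,v in s.items()})
for n in ("top","side","wrist"):
    f=grab_frame(n); cv2.imwrite(f"pics/{n}0.png",f); c=camera_model(n); print(n,{k:np.round(v,4).tolist() for k,v in c.items()})
a=cv2.imread("pics/top0.png"); cv2.imwrite("pics/top0b.png",cv2.resize(a,(800,600),interpolation=cv2.INTER_CUBIC))
E
```

```text
pics
{'t': 0.0, 'q': [-0.888, 0.359, 0.011, -0.0, -1.224, -0.288], 'qd': [0.0, -0.002, -0.0, 0.001, -0.0, -0.0], 'joint_efforts': [0.0, -58.272, 29.306, 6.998, 0.007, -0.0], 'eef_pos': [0.259, -0.623, 0.226], 'ee_rot': [3.14, -0.0, -2.747], 'force': [0.473, -0.006, -1.266], 'moment': [0.023, 0.026, 0.029], 'gripper_force': 0.0, 'width': 0.088}
top {'fx': 426.827, 'fy': 426.827, 'cx': 280.223, 'cy': 215.3241, 'xyz': [0.5103, -0.0226, 0.8241], 'rotation': [-3.003, 0.0143, -1.5663]}
side {'fx': 500.4722, 'fy': 500.4722, 'cx': 273.3995, 'cy': 205.997, 'xyz': [0.4718, 0.7255, 0.6905], 'rotation': [-2.2451, -0.001, -2.9818]}
wrist {'fx': 362.1735, 'fy': 362.1735, 'cx': 276.0821, 'cy': 201.8768, 'xyz': [0.1826, -0.6531, 0.3844], 'rotation': [2.8367, 0.0004, 1.9646]}
```

View pics/top0b.png

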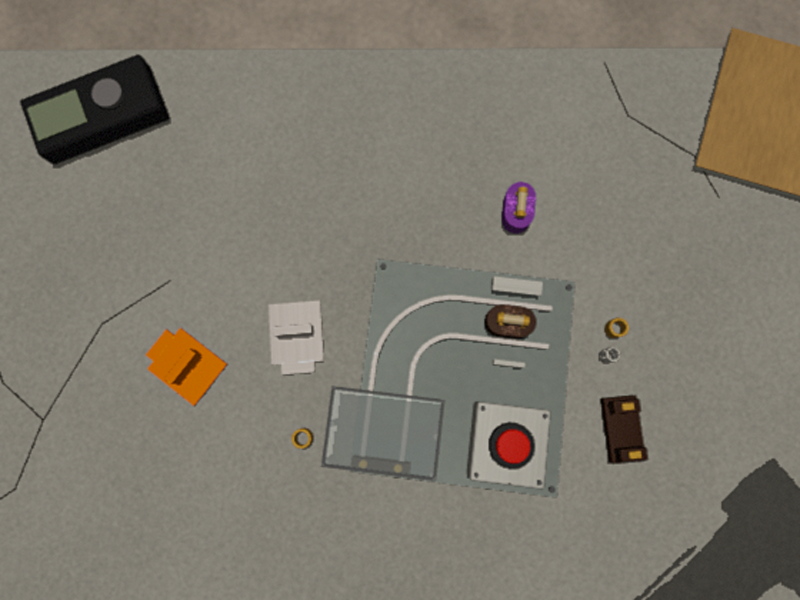

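View pics/side0.png

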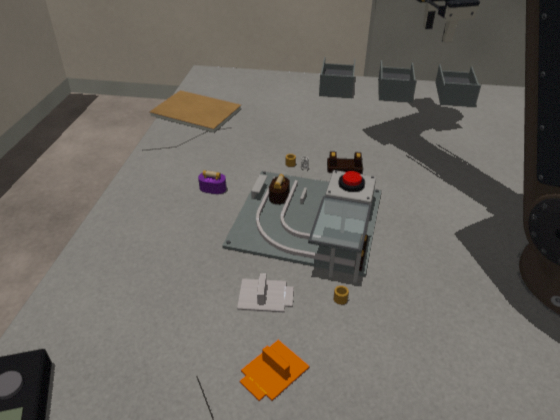

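Top view (800x600): carrier candidates are the brown block in the channel (511,321) and a purple look-alike (519,205), so I choose brown. Cover candidates are the aluminium one (295,335) and an orange one (187,367), so I choose aluminium. The ferrules are at (303,438) and (618,327), the spring at (610,355) and the holder at (624,430). Next is a close crop.

Run:
```python
import cv2
a=cv2.imread("pics/top0.png")[175:355,180:420]; cv2.imwrite("pics/crop1.png",cv2.resize(a,None,fx=10/3,fy=10/3,interpolation=cv2.INTER_CUBIC))
```

```text
(no output)
```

View pics/crop1.png

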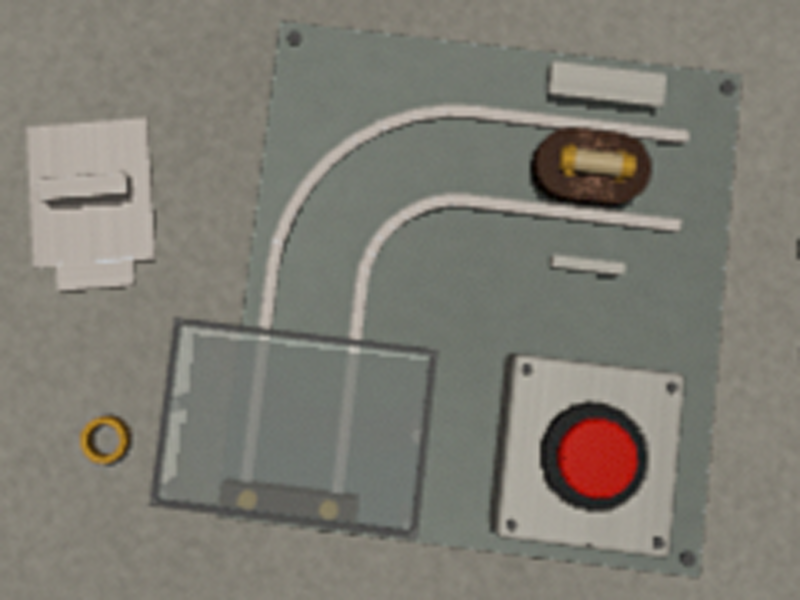

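The crop confirms the brown carrier at (591,168) in the entry leg and the aluminium cover, its lip pointing down towards the robot, with its rib at about (85,190). Next I fit the fixture pose.

```bash
cat > h.py <<'E'
from station import *
import cv2, numpy as np, json
from scipy.optimize import least_squares
from scipy.spatial.transform import Rotation as Ro
def proj(P,c):
    r=c["rotation"]; r=np.array(r); R=Ro.from_euler("xyz",r).as_matrix() if r.ndim==1 else r
    p=(np.atleast_2d(P)-c["xyz"])@R
    return np.c_[c["fx"]*p[:,0]/p[:,2]+c["cx"],c["fy"]*p[:,1]/p[:,2]+c["cy"]]
def T(v,P):
    co,si=np.cos(v[2]),np.sin(v[2]); P=np.atleast_2d(P).astype(float)/1000
    return np.c_[v[0]+co*P[:,0]-si*P[:,1], v[1]+si*P[:,0]+co*P[:,1], P[:,2]]
def fit(P,uv,c,v0):
    s=least_squares(lambda v:(proj(T(v,P),c)-uv).ravel(),v0,loss="soft_l1"); 
    return s.x, np.round(proj(T(s.x,P),c)-uv,1)
E
python3 - <<'E'
from h import *
import station; print([n for n in dir(station) if not n.startswith("_")], getattr(station,"hold_point_z",None), get_state().keys())
c=camera_model("top")
src=lambda a:np.c_[180+(np.array(a)[:,0]+.5)*.3-.5,175+(np.array(a)[:,1]+.5)*.3-.5]
P=[(-147.5,-40,10),(-147.5,230,10),(137.5,230,10),(-105.5,200,20),(-54.5,200,20),(30,-68,91),(30,68,91),(125,-68,91),(125,68,91),(27.5,110,65),(27.5,200,65),(122.5,200,65),(122.5,110,65),(-29,130,26),(-29,170,26)]
px=[(281,21),(742,73),(699,577),(688,136),(681,225),(177,320),(436,351),(153,504),(414,532),(513,354),(683,375),(667,553),(498,533),(552,256),(626,266)]
v,r=fit(P,src(px),c,[.5,0,3.1]); print("G",v,r.tolist())
json.dump(v.tolist(),open("g.json","w"))
# cover: frame at rib centre footprint; plate top z5
P=[(40,35,5),(40,-35,5),(-42,35,5),(-42,-35,5),(-56,22,5),(-56,-22,5),(0,25,33),(0,-25,33)]
px=[(27,128),(146,118),(34,266),(154,260),(59,291),(133,286),(41,182),(127,178)]
w,r=fit(P,src(px),c,[.55,.2,.05]); print("cover",w,r.tolist()); json.dump(w.tolist(),open("c.json","w"))
# carrier: rim of block top z=42(10+32)
for y in (140,150,160): print(y,((proj(T(v,[(-80,y-32,42),(-80,y+32,42),(-80,y,57)]),c)+.5-[180,175])/.3-.5).round().tolist())
R=Ro.from_euler("z",v[2]).as_matrix(); print("Gx,Gy",R[:,0],R[:,1])
for p in [(-80,196,30),(-80,80,30),(0,0,30),(83,0,30),(-72,150,39),(43,0,30)]: print(p,T(v,[p]).round(4))
E
```

```text
['Unreachable', 'camera_model', 'get_state', 'grab_frame', 'hold_point_z', 'job_done'] 0.0188 dict_keys(['t', 'q', 'qd', 'joint_efforts', 'eef_pos', 'ee_rot', 'force', 'moment', 'gripper_force', 'width'])
G [ 5.41029751e-01 -2.62664768e-04  3.02520291e+00] [[-0.4, -0.4], [-0.0, 0.1], [0.2, 0.3], [-0.1, 0.1], [-0.3, 0.0], [-1.1, -1.3], [0.5, -0.8], [-1.6, 0.2], [0.8, 2.1], [0.5, -0.4], [0.8, -0.4], [0.8, 1.8], [-0.7, 1.2], [0.3, -0.4], [-0.4, -0.8]]
cover [0.59230861 0.13096838 0.07608523] [[0.3, -0.5], [0.5, -0.1], [-0.0, 0.3], [0.4, -0.6], [-0.4, -0.4], [0.3, -0.6], [-1.1, 1.9], [-0.2, 1.1]]
140 [[527.0, 157.0], [642.0, 170.0], [589.0, 160.0]]
150 [[545.0, 159.0], [660.0, 172.0], [607.0, 162.0]]
160 [[563.0, 161.0], [679.0, 174.0], [626.0, 164.0]]
Gx,Gy [-0.99323436  0.11612714  0.        ] [-0.11612714 -0.99323436  0.        ]
(-80, 196, 30) [[ 0.5977 -0.2042  0.03  ]]
(-80, 80, 30) [[ 0.6112 -0.089   0.03  ]]
(0, 0, 30) [[ 5.41e-01 -3.00e-04  3.00e-02]]
(83, 0, 30) [[0.4586 0.0094 0.03  ]]
(-72, 150, 39) [[ 0.5951 -0.1576  0.039 ]]
(43, 0, 30) [[0.4983 0.0047 0.03  ]]
```

apply_moves([
  {"translation": [0.68, 0.8, 0], "rotation": [0, 0, 1]},
  {"translation": [0.68, 0.8, 0], "rotation": [0, 0, 1]},
  {"translation": [0.68, 0.8, 0], "rotation": [0, 0, 1]},
  {"translation": [0.68, 0.8, 0], "rotation": [0, 0, 1]},
  {"translation": [0.68, 0.8, 0], "rotation": [0, 0, 1]},
  {"translation": [0.68, 0.8, 0], "rotation": [0, 0, 1]},
  {"translation": [0.68, 0.8, 0], "rotation": [0, 0, 1]},
  {"translation": [0.68, 0.8, 0], "rotation": [0, 0, 1]},
  {"translation": [0.68, 0.8, 0], "rotation": [0, 0, 1]},
  {"translation": [0.68, 0.8, 0], "rotation": [0, 0, 1]},
], jaw=1, newtons=20)

```text
t: 0.98
eef_pos: [0.4293, -0.4233, 0.2264]
ee_rot: [3.141, -0.0, -2.223]
force: [-0.7, -1.0, -0.9]
width: 0.0264
gripper_force: 0.0
```

apply_moves([
  {"translation": [0.67, 0.84, 0], "rotation": [0, 0, 1]},
  {"translation": [0.67, 0.84, 0], "rotation": [0, 0, 1]},
  {"translation": [0.67, 0.84, 0], "rotation": [0, 0, 1]},
  {"translation": [0.67, 0.84, 0], "rotation": [0, 0, 1]},
  {"translation": [0.67, 0.84, 0], "rotation": [0, 0, 1]},
  {"translation": [0.67, 0.84, 0], "rotation": [0, 0, 1]},
  {"translation": [0.67, 0.84, 0], "rotation": [0, 0, 1]},
  {"translation": [0.67, 0.84, 0], "rotation": [0, 0, 1]},
  {"translation": [0.67, 0.84, 0], "rotation": [0, 0, 1]},
  {"translation": [0.67, 0.84, 0], "rotation": [0, 0, 1]},
])

```text
t: 1.82
eef_pos: [0.5965, -0.2142, 0.2262]
ee_rot: [3.141, -0.0, -1.701]
force: [0.1, -0.7, -0.7]
width: 0.0008
gripper_force: 0.0
```

apply_moves([
  {"translation": [0, 0, -0.4], "rotation": [0.993, -0.116, 0]},
  {"translation": [0, 0, -0.4], "rotation": [0.993, -0.116, 0]},
  {"translation": [0, 0, -0.4], "rotation": [0.993, -0.116, 0]},
  {"translation": [0, 0, -0.4], "rotation": [0.993, -0.116, 0]},
  {"translation": [0, 0, -0.4], "rotation": [0.993, -0.116, 0]},
  {"translation": [0, 0, -0.4], "rotation": [0.993, -0.116, 0]},
  {"translation": [0, 0, -0.4], "rotation": [0.993, -0.116, 0]},
  {"translation": [0, 0, -0.4], "rotation": [0.993, -0.116, 0]},
  {"translation": [0, 0, -0.4], "rotation": [0.993, -0.116, 0]},
  {"translation": [0, 0, -0.4], "rotation": [0.993, -0.116, 0]},
])

```text
t: 2.65
eef_pos: [0.5975, -0.2119, 0.1279]
ee_rot: [3.136, 0.522, -1.698]
force: [0.0, 0.6, -0.2]
width: 0.0004
gripper_force: 0.0
```

```bash
cat >> h.py <<'E'
def show():
    s=get_state(); g=json.load(open("g.json")); co,si=np.cos(g[2]),np.sin(g[2]); d=np.array(s["eef_pos"][:2])-g[:2]
    R=Ro.from_euler("xyz",s["ee_rot"]).as_matrix()
    print("t",round(s["t"],2),"tcp",np.round(s["eef_pos"],4),"G",np.round([1e3*(co*d[0]+si*d[1]),1e3*(-si*d[0]+co*d[1])],1),"rpy",np.round(np.degrees(s["ee_rot"]),1),"tilt",round(np.degrees(np.arccos(-R[2,2])),1),"zt",R[:,2].round(3),"q",np.round(s["q"],2),"F",np.round(s["force"],1),"w",round(s["width"],4),round(s["gripper_force"],1))
    return s
E
python3 - <<'E'
from h import *
show()
E
```

```text
t 2.65 tcp [ 0.5975 -0.2119  0.1279] G [-80.6 203.6] rpy [179.7  29.9 -97.3] tilt 29.9 zt [ 0.058  0.495 -0.867] q [-0.37  0.51  0.1  -0.52 -1.34  0.41] F [ 0.   0.6 -0.2] w 0.0004 0.0
```

apply_moves([
  {"translation": [0, 0, -0.1], "rotation": [0.066, -0.008, 0]},
  {"translation": [0, 0, -0.2], "rotation": [0.132, -0.016, 0]},
  {"translation": [0, 0, -0.3], "rotation": [0.2, -0.023, 0]},
  {"translation": [0, 0, -0.396], "rotation": [0.265, -0.031, 0]},
  {"translation": [0, 0, -0.396], "rotation": [0.265, -0.031, 0]},
  {"translation": [0.006, 0.05, -0.396], "rotation": [0.265, -0.031, 0]},
  {"translation": [0.008, 0.07, -0.396], "rotation": [0.265, -0.031, 0]},
  {"translation": [0.01, 0.09, -0.396], "rotation": [0.265, -0.031, 0]},
  {"translation": [0.013, 0.11, -0.396], "rotation": [0.265, -0.031, 0]},
  {"translation": [0.015, 0.13, -0.396], "rotation": [0.265, -0.031, 0]},
])

```text
t: 3.48
eef_pos: [0.6018, -0.18, 0.0294]
ee_rot: [3.136, 0.662, -1.699]
force: [-0.3, -1.7, 1.8]
width: 0.0005
gripper_force: 0.9
```

Run:
```python
from h import *
show()
g=json.load(open("g.json"))
f=lambda b:(-80*np.cos(b)-27.5*np.sin(b),80-80*np.sin(b)+27.5*np.cos(b),29)
for k in range(3):
    o=T(g,[f(np.radians(30*k))])[0]; print(k,o.round(4))
    print([((T(g,[f(np.radians(30*k+3*i))])[0]-o)/.25).round(3)[:2].tolist() for i in range(1,11)])
```

```text
t 3.48 tcp [ 0.6018 -0.18    0.0294] G [-81.2 171.5] rpy [179.7  37.9 -97.4] tilt 37.9 zt [ 0.073  0.61  -0.789] q [-0.4   0.65  0.08 -0.66 -1.28  0.56] F [-0.3 -1.7  1.8] w 0.0005 0.9
0 [ 0.608  -0.1163  0.029 ]
[[0.007, 0.016], [0.014, 0.033], [0.019, 0.05], [0.024, 0.067], [0.028, 0.084], [0.03, 0.101], [0.032, 0.119], [0.033, 0.137], [0.033, 0.154], [0.032, 0.172]]
1 [ 0.6161 -0.0733  0.029 ]
[[-0.002, 0.018], [-0.005, 0.035], [-0.008, 0.052], [-0.013, 0.07], [-0.018, 0.086], [-0.024, 0.103], [-0.032, 0.119], [-0.04, 0.135], [-0.048, 0.15], [-0.058, 0.165]]
2 [ 0.6016 -0.032   0.029 ]
[[-0.01, 0.014], [-0.021, 0.028], [-0.033, 0.041], [-0.046, 0.054], [-0.059, 0.066], [-0.073, 0.077], [-0.087, 0.087], [-0.102, 0.097], [-0.117, 0.106], [-0.133, 0.114]]
```

apply_moves([
  {"translation": [0.003, 0.026, 0], "rotation": [0, 0, 0]},
  {"translation": [0.005, 0.051, 0], "rotation": [0, 0, 0]},
  {"translation": [0.008, 0.077, 0], "rotation": [0, 0, 0]},
  {"translation": [0.01, 0.102, 0], "rotation": [0, 0, 0]},
  {"translation": [0.013, 0.128, 0], "rotation": [0, 0, 0]},
  {"translation": [0.015, 0.153, 0], "rotation": [0, 0, 0]},
  {"translation": [0.018, 0.179, 0], "rotation": [0, 0, 0]},
  {"translation": [0.02, 0.204, 0], "rotation": [0, 0, 0]},
  {"translation": [0.023, 0.23, 0], "rotation": [0, 0, 0]},
  {"translation": [0.025, 0.255, 0], "rotation": [0, 0, 0]},
])

```text
t: 4.32
eef_pos: [0.6072, -0.1161, 0.0275]
ee_rot: [3.132, 0.663, -1.703]
force: [-0.1, -1.4, 1.7]
width: 0.0002
gripper_force: 0.9
```

apply_moves([
  {"translation": [0.007, 0.016, 0], "rotation": [0, 0, 0.1]},
  {"translation": [0.014, 0.033, 0], "rotation": [0, 0, 0.2]},
  {"translation": [0.019, 0.05, 0], "rotation": [0, 0, 0.3]},
  {"translation": [0.024, 0.067, 0], "rotation": [0, 0, 0.4]},
  {"translation": [0.028, 0.084, 0], "rotation": [0, 0, 0.5]},
  {"translation": [0.03, 0.101, 0], "rotation": [0, 0, 0.6]},
  {"translation": [0.032, 0.119, 0], "rotation": [0, 0, 0.7]},
  {"translation": [0.033, 0.137, 0], "rotation": [0, 0, 0.8]},
  {"translation": [0.033, 0.154, 0], "rotation": [0, 0, 0.9]},
  {"translation": [0.032, 0.172, 0], "rotation": [0, 0, 1]},
])

```text
t: 5.15
eef_pos: [0.6152, -0.0734, 0.0275]
ee_rot: [3.132, 0.663, -1.174]
force: [0.6, -2.1, 1.7]
width: 0.0004
gripper_force: 1.1
```

Run:
```python
from h import *
show()
a=grab_frame("top")[175:355,180:420]; cv2.imwrite("pics/crop2.png",cv2.resize(a,None,fx=2.5,fy=2.5,interpolation=cv2.INTER_CUBIC))
```

```text
t 5.15 tcp [ 0.6152 -0.0734  0.0275] G [-82.1  64. ] rpy [179.4  38.  -67.3] tilt 38.0 zt [-0.247  0.564 -0.788] q [-0.17  0.73  0.19 -0.54 -1.46  0.75] F [ 0.6 -2.1  1.7] w 0.0004 1.1
```

View pics/crop2.png

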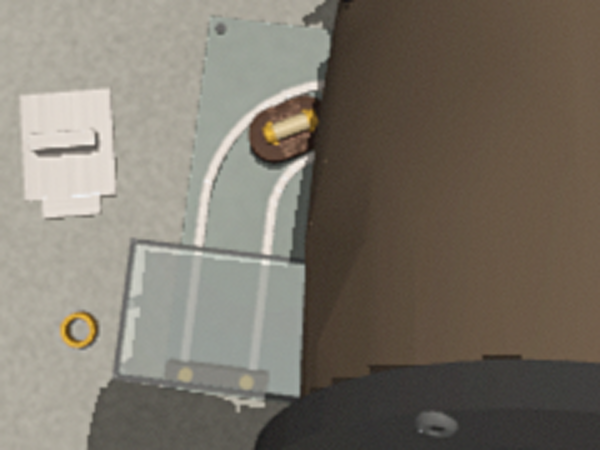

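The carrier, at (285,130) in this crop, is following the bend between the rails as intended.

apply_moves([
  {"translation": [-0.002, 0.018, 0.005], "rotation": [0, 0, 0.1]},
  {"translation": [-0.005, 0.035, 0.005], "rotation": [0, 0, 0.2]},
  {"translation": [-0.008, 0.052, 0.005], "rotation": [0, 0, 0.3]},
  {"translation": [-0.013, 0.07, 0.005], "rotation": [0, 0, 0.4]},
  {"translation": [-0.018, 0.086, 0.005], "rotation": [0, 0, 0.5]},
  {"translation": [-0.024, 0.103, 0.005], "rotation": [0, 0, 0.6]},
  {"translation": [-0.032, 0.119, 0.005], "rotation": [0, 0, 0.7]},
  {"translation": [-0.04, 0.135, 0.005], "rotation": [0, 0, 0.8]},
  {"translation": [-0.048, 0.15, 0.005], "rotation": [0, 0, 0.9]},
  {"translation": [-0.058, 0.165, 0.005], "rotation": [0, 0, 1]},
])

```text
t: 6.03
eef_pos: [0.6004, -0.0322, 0.0287]
ee_rot: [3.132, 0.663, -0.652]
force: [0.9, -1.4, -0.4]
width: 0.0011
gripper_force: 0.7
```

apply_moves([
  {"translation": [-0.01, 0.014, 0], "rotation": [0, 0, 0.1]},
  {"translation": [-0.021, 0.028, 0], "rotation": [0, 0, 0.2]},
  {"translation": [-0.033, 0.041, 0], "rotation": [0, 0, 0.3]},
  {"translation": [-0.046, 0.054, 0], "rotation": [0, 0, 0.4]},
  {"translation": [-0.059, 0.066, 0], "rotation": [0, 0, 0.5]},
  {"translation": [-0.073, 0.077, 0], "rotation": [0, 0, 0.6]},
  {"translation": [-0.087, 0.087, 0], "rotation": [0, 0, 0.7]},
  {"translation": [-0.102, 0.097, 0], "rotation": [0, 0, 0.8]},
  {"translation": [-0.117, 0.106, 0], "rotation": [0, 0, 0.9]},
  {"translation": [-0.133, 0.114, 0], "rotation": [0, 0, 1]},
])

```text
t: 6.87
eef_pos: [0.5672, -0.0035, 0.0288]
ee_rot: [3.132, 0.664, -0.128]
force: [0.0, 0.1, 0.1]
width: 0.0005
gripper_force: 0.5
```

Run:
```python
from h import *
show()
```

```text
t 6.87 tcp [ 0.5672 -0.0035  0.0288] G [-26.3   0.2] rpy [179.5  38.   -7.3] tilt 38.0 zt [-0.612  0.069 -0.788] q [ 0.2   0.78  0.15 -0.19 -1.58  1.31] F [0.  0.1 0.1] w 0.0005 0.5
```

apply_moves([
  {"translation": [-0.025, 0.003, 0], "rotation": [0, 0, 0]},
  {"translation": [-0.05, 0.006, 0], "rotation": [0, 0, 0]},
  {"translation": [-0.075, 0.009, 0], "rotation": [0, 0, 0]},
  {"translation": [-0.1, 0.012, 0], "rotation": [0, 0, 0]},
  {"translation": [-0.125, 0.015, 0], "rotation": [0, 0, 0]},
  {"translation": [-0.15, 0.018, 0], "rotation": [0, 0, 0]},
  {"translation": [-0.175, 0.02, 0], "rotation": [0, 0, 0]},
  {"translation": [-0.2, 0.023, 0], "rotation": [0, 0, 0]},
  {"translation": [-0.22, 0.026, 0], "rotation": [0, 0, 0]},
  {"translation": [-0.24, 0.028, 0], "rotation": [0, 0, 0]},
])

```text
t: 7.7
eef_pos: [0.5068, 0.0029, 0.0289]
ee_rot: [3.132, 0.663, -0.132]
force: [0.5, -1.0, 0.3]
width: 0.0005
gripper_force: 0.5
```

apply_moves([
  {"translation": [-0.006, 0.001, 0], "rotation": [0, 0, 0]},
  {"translation": [-0.012, 0.001, 0], "rotation": [0, 0, 0]},
  {"translation": [-0.018, 0.002, 0], "rotation": [0, 0, 0]},
  {"translation": [-0.024, 0.003, 0], "rotation": [0, 0, 0]},
  {"translation": [-0.028, 0.003, 0], "rotation": [0, 0, 0]},
  {"translation": [-0.032, 0.004, 0], "rotation": [0, 0, 0]},
  {"translation": [-0.034, 0.004, 0], "rotation": [0, 0, 0]},
  {"translation": [-0.036, 0.004, 0], "rotation": [0, 0, 0]},
  {"translation": [-0.038, 0.004, 0], "rotation": [0, 0, 0]},
  {"translation": [-0.038, 0.004, 0], "rotation": [0, 0, 0]},
])

```text
t: 8.53
eef_pos: [0.4978, 0.0039, 0.0288]
ee_rot: [3.132, 0.663, -0.132]
force: [0.6, 0.1, 0.0]
width: 0.0002
gripper_force: 0.6
```

Run:
```python
from h import *
show()
```

```text
t 8.53 tcp [0.4978 0.0039 0.0288] G [43.4  0.9] rpy [179.4  38.   -7.6] tilt 38.0 zt [-0.612  0.071 -0.788] q [ 0.23  0.69 -0.03 -0.21 -1.49  1.3 ] F [0.6 0.1 0. ] w 0.0002 0.6
```

apply_moves([
  {"translation": [-0.002, 0, 0], "rotation": [0, 0, 0]},
  {"translation": [-0.004, 0, 0], "rotation": [0, 0, 0]},
  {"translation": [-0.006, 0.001, 0], "rotation": [0, 0, 0]},
  {"translation": [-0.008, 0.001, 0], "rotation": [0, 0, 0]},
  {"translation": [-0.01, 0.001, 0], "rotation": [0, 0, 0]},
  {"translation": [-0.012, 0.001, 0], "rotation": [0, 0, 0]},
  {"translation": [-0.014, 0.002, 0], "rotation": [0, 0, 0]},
  {"translation": [-0.016, 0.002, 0], "rotation": [0, 0, 0]},
  {"translation": [-0.016, 0.002, 0], "rotation": [0, 0, 0]},
  {"translation": [-0.016, 0.002, 0], "rotation": [0, 0, 0]},
])

```text
t: 9.37
eef_pos: [0.4942, 0.0044, 0.0288]
ee_rot: [3.132, 0.662, -0.132]
force: [2.3, -0.7, -0.3]
width: 0.0008
gripper_force: 1.5
```

apply_moves([
  {"translation": [-0.002, 0, 0], "rotation": [0, 0, 0]},
  {"translation": [-0.004, 0, 0], "rotation": [0, 0, 0]},
  {"translation": [-0.006, 0.001, 0], "rotation": [0, 0, 0]},
  {"translation": [-0.008, 0.001, 0], "rotation": [0, 0, 0]},
  {"translation": [-0.01, 0.001, 0], "rotation": [0, 0, 0]},
  {"translation": [-0.012, 0.001, 0], "rotation": [0, 0, 0]},
  {"translation": [-0.012, 0.001, 0], "rotation": [0, 0, 0]},
  {"translation": [-0.012, 0.001, 0], "rotation": [0, 0, 0]},
  {"translation": [-0.012, 0.001, 0], "rotation": [0, 0, 0]},
  {"translation": [-0.012, 0.001, 0], "rotation": [0, 0, 0]},
])

```text
t: 10.2
eef_pos: [0.4935, 0.0045, 0.0289]
ee_rot: [3.132, 0.658, -0.131]
force: [9.5, -2.4, 1.0]
width: 0.0001
gripper_force: 4.9
```

Run:
```python
from h import *
show()
a=grab_frame("side")[150:300,220:420]; cv2.imwrite("pics/s2.png",cv2.resize(a,None,fx=4,fy=4,interpolation=cv2.INTER_CUBIC))
```

```text
t 10.2 tcp [0.4935 0.0045 0.0289] G [47.8  0.8] rpy [179.5  37.7  -7.5] tilt 37.7 zt [-0.607  0.071 -0.791] q [ 0.23  0.68 -0.05 -0.21 -1.47  1.3 ] F [ 9.5 -2.4  1. ] w 0.0001 4.9
```

View pics/s2.png

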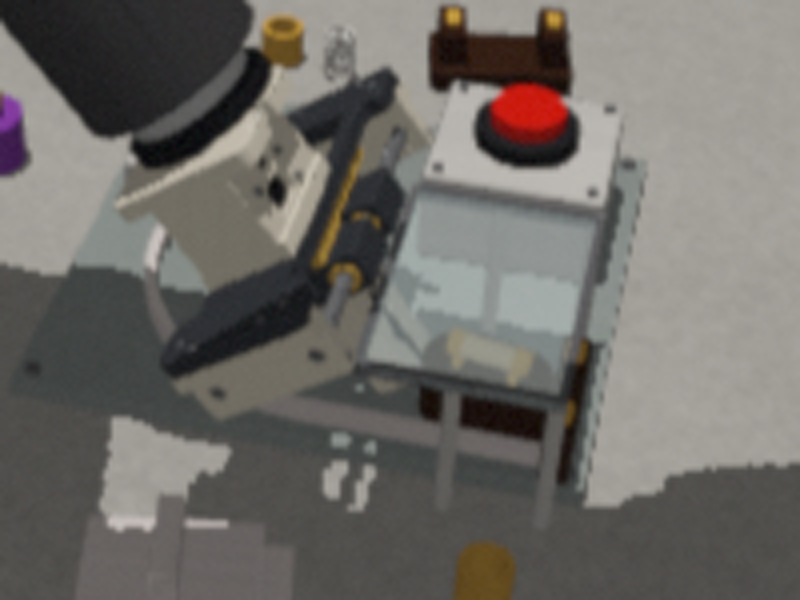

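The carrier is home against the stop under the guard: its fuse is at (490,357) and the force rose to 9.5 N. I retreat and turn for the cover.

apply_moves([
  {"translation": [0.04, -0.005, 0], "rotation": [0, 0, 0]},
  {"translation": [0.08, -0.01, 0], "rotation": [0, 0, 0]},
  {"translation": [0.13, -0.015, 0], "rotation": [0, 0, 0]},
  {"translation": [0.18, -0.02, 0], "rotation": [0, 0, 0]},
  {"translation": [0.2, -0.02, 0.1], "rotation": [0, 0, 0]},
  {"translation": [0.2, -0.02, 0.25], "rotation": [0, 0, 0]},
  {"translation": [0.2, -0.02, 0.4], "rotation": [0, 0, 0]},
  {"translation": [0.2, -0.02, 0.55], "rotation": [0, 0, 0]},
  {"translation": [0.2, -0.02, 0.7], "rotation": [0, 0, 0]},
  {"translation": [0.2, -0.02, 0.7], "rotation": [0, 0, 0]},
])

```text
t: 11.08
eef_pos: [0.5429, -0.0007, 0.2111]
ee_rot: [3.134, 0.653, -0.13]
force: [0.5, -0.7, 1.4]
width: 0.0005
gripper_force: 0.0
```

apply_moves([
  {"translation": [0.1, 0.2, 0], "rotation": [-0.116, -0.993, 0]},
  {"translation": [0.1, 0.2, 0], "rotation": [-0.116, -0.993, 0]},
  {"translation": [0.1, 0.2, 0], "rotation": [-0.116, -0.993, 0]},
  {"translation": [0.1, 0.2, 0], "rotation": [-0.116, -0.993, 0]},
  {"translation": [0.1, 0.2, 0], "rotation": [-0.116, -0.993, 0]},
  {"translation": [0.1, 0.2, 0], "rotation": [-0.116, -0.993, 0]},
  {"translation": [0.1, 0.2, 0], "rotation": [-0.116, -0.993, 0]},
  {"translation": [0.1, 0.2, 0], "rotation": [-0.116, -0.993, 0]},
  {"translation": [0.1, 0.2, 0], "rotation": [-0.116, -0.993, 0]},
  {"translation": [0.1, 0.2, 0], "rotation": [-0.116, -0.993, 0]},
], jaw=0)

```text
t: 11.92
eef_pos: [0.5663, 0.0495, 0.2027]
ee_rot: [3.139, 0.142, -0.13]
force: [-0.3, -0.2, 0.3]
width: 0.0439
gripper_force: 0.0
```

```bash
cat >> h.py <<'E'
def to(Rt,pt):
    s=get_state(); R=Ro.from_euler("xyz",s["ee_rot"]); d=(Rt*R.inv()).as_rotvec(degrees=True)/30
    print("shift",((np.array(pt)-s["eef_pos"])/.25).round(3),"turn",d.round(3))
E
python3 - <<'E'
from h import *
show(); c=json.load(open("c.json"))
for y in (50,92.4): to(Ro.from_euler("xyz",[180,0,y],degrees=True),[c[0],c[1],.15])
E
```

```text
t 11.92 tcp [0.5663 0.0495 0.2027] G [-19.3 -52.3] rpy [179.9   8.1  -7.4] tilt 8.1 zt [-0.141  0.016 -0.99 ] q [ 0.38  0.29 -0.12 -0.07 -1.28  1.08] F [-0.3 -0.2  0.3] w 0.0439 0.0
shift [ 0.104  0.326 -0.211] turn [ 0.107 -0.262  1.911]
shift [ 0.104  0.326 -0.211] turn [ 0.212 -0.224  3.322]
```

apply_moves([
  {"translation": [0.104, 0.326, -0.1], "rotation": [0.06, -0.26, 0.95]},
  {"translation": [0.104, 0.326, -0.1], "rotation": [0.06, -0.26, 0.95]},
  {"translation": [0.104, 0.326, -0.1], "rotation": [0.06, -0.26, 0.95]},
  {"translation": [0.104, 0.326, -0.1], "rotation": [0.06, -0.26, 0.95]},
  {"translation": [0.104, 0.326, -0.1], "rotation": [0.06, -0.26, 0.95]},
  {"translation": [0.104, 0.326, -0.1], "rotation": [0.06, -0.26, 0.95]},
  {"translation": [0.104, 0.326, -0.1], "rotation": [0.06, -0.26, 0.95]},
  {"translation": [0.104, 0.326, -0.1], "rotation": [0.06, -0.26, 0.95]},
  {"translation": [0.104, 0.326, -0.1], "rotation": [0.06, -0.26, 0.95]},
  {"translation": [0.104, 0.326, -0.1], "rotation": [0.06, -0.26, 0.95]},
])

```text
t: 12.75
eef_pos: [0.5921, 0.1308, 0.1788]
ee_rot: [-3.129, 0.002, 0.368]
force: [0.0, -0.6, 0.3]
width: 0.0442
gripper_force: 0.0
```

apply_moves([
  {"translation": [0, 0, 0], "rotation": [0, 0, 1]},
  {"translation": [0, 0, 0], "rotation": [0, 0, 1]},
  {"translation": [0, 0, 0], "rotation": [0, 0, 1]},
  {"translation": [0, 0, 0], "rotation": [0, 0, 1]},
  {"translation": [0, 0, 0], "rotation": [0, 0, 1]},
  {"translation": [0, 0, 0], "rotation": [0, 0, 1]},
  {"translation": [0, 0, 0], "rotation": [0, 0, 1]},
  {"translation": [0, 0, 0], "rotation": [0, 0, 1]},
  {"translation": [0, 0, 0], "rotation": [0, 0, 1]},
  {"translation": [0, 0, 0], "rotation": [0, 0, 1]},
])

```text
t: 13.58
eef_pos: [0.5918, 0.1312, 0.1788]
ee_rot: [-3.129, 0.002, 0.893]
force: [0.9, 0.3, 1.3]
width: 0.0435
gripper_force: 0.0
```

apply_moves([
  {"translation": [0, 0, 0], "rotation": [0, 0, 1]},
  {"translation": [0, 0, 0], "rotation": [0, 0, 1]},
  {"translation": [0, 0, 0], "rotation": [0, 0, 1]},
  {"translation": [0, 0, 0], "rotation": [0, 0, 1]},
  {"translation": [0, 0, 0], "rotation": [0, 0, 1]},
  {"translation": [0, 0, 0], "rotation": [0, 0, 1]},
  {"translation": [0, 0, 0], "rotation": [0, 0, 1]},
  {"translation": [0, 0, 0], "rotation": [0, 0, 1]},
  {"translation": [0, 0, 0], "rotation": [0, 0, 1]},
  {"translation": [0, 0, 0], "rotation": [0, 0, 1]},
])

```text
t: 14.42
eef_pos: [0.5919, 0.1312, 0.1788]
ee_rot: [-3.129, 0.002, 1.416]
force: [0.6, -0.6, 0.6]
width: 0.0439
gripper_force: 0.0
```

Run:
```python
from h import *
show(); c=json.load(open("c.json")); m=camera_model("wrist")
f=grab_frame("wrist"); cv2.imwrite("pics/w1.png",f)
print(proj(T(c,[(0,25,33),(0,-25,33),(40,35,5),(40,-35,5),(-56,22,5),(-56,-22,5)]),m).round().tolist())
to(Ro.from_euler("xyz",[180,0,94.4],degrees=True),[c[0],c[1],.05])
```

```text
t 14.42 tcp [0.5919 0.1312 0.1788] G [ -35.2 -136.4] rpy [-1.793e+02  1.000e-01  8.110e+01] tilt 0.7 zt [-0.013 -0.    -1.   ] q [ 0.54  0.29 -0.2  -0.01 -1.09  2.45] F [ 0.6 -0.6  0.6] w 0.0439 0.0
[[274.0, 159.0], [287.0, 213.0], [315.0, 133.0], [329.0, 204.0], [217.0, 170.0], [230.0, 213.0]]
shift [ 0.002 -0.001 -0.515] turn [ 0.003 -0.025  0.441]
```

View pics/w1.png

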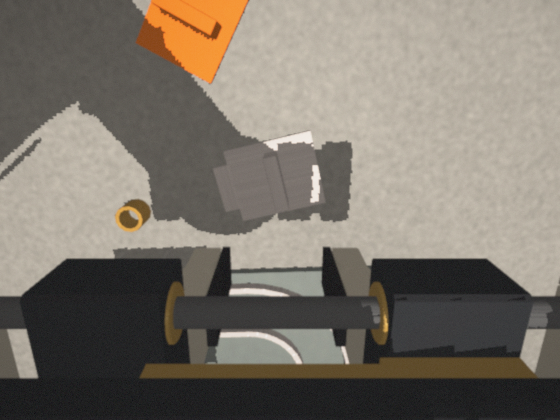

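The aluminium cover is under the gripper at about (270,175), in the arm's shadow. It lies within about 3 px of the prediction, with the orange one apart at the top. I descend and grasp.

apply_moves([
  {"translation": [0.002, 0, -0.15], "rotation": [0, -0.025, 0.22]},
  {"translation": [0.002, 0, -0.3], "rotation": [0.003, -0.025, 0.441]},
  {"translation": [0.002, 0, -0.4], "rotation": [0.003, -0.025, 0.441]},
  {"translation": [0.002, 0, -0.5], "rotation": [0.003, -0.025, 0.441]},
  {"translation": [0.002, 0, -0.56], "rotation": [0.003, -0.025, 0.441]},
  {"translation": [0.002, 0, -0.62], "rotation": [0.003, -0.025, 0.441]},
  {"translation": [0.002, 0, -0.66], "rotation": [0.003, -0.025, 0.441]},
  {"translation": [0.002, 0, -0.682], "rotation": [0.003, -0.025, 0.441]},
  {"translation": [0.002, 0, -0.682], "rotation": [0.003, -0.025, 0.441]},
  {"translation": [0.002, 0, -0.682], "rotation": [0.003, -0.025, 0.441]},
])

```text
t: 15.3
eef_pos: [0.5927, 0.1313, 0.0087]
ee_rot: [3.141, 0.0, 1.648]
force: [0.0, 0.2, -0.0]
width: 0.0438
gripper_force: 0.0
```

apply_moves([
  {"translation": [0, 0, 0], "rotation": [0, 0, 0]},
  {"translation": [0, 0, 0], "rotation": [0, 0, 0]},
  {"translation": [0, 0, 0], "rotation": [0, 0, 0]},
  {"translation": [0, 0, 0], "rotation": [0, 0, 0]},
  {"translation": [0, 0, 0], "rotation": [0, 0, 0]},
  {"translation": [0, 0, 0], "rotation": [0, 0, 0]},
  {"translation": [0, 0, 0], "rotation": [0, 0, 0]},
  {"translation": [0, 0, 0], "rotation": [0, 0, 0]},
  {"translation": [0, 0, 0], "rotation": [0, 0, 0]},
  {"translation": [0, 0, 0], "rotation": [0, 0, 0]},
], jaw=1, newtons=45)

```text
t: 16.13
eef_pos: [0.5921, 0.1311, 0.0085]
ee_rot: [-3.141, 0.0, 1.649]
force: [-2.8, -1.0, 5.0]
width: 0.0116
gripper_force: 45.0
```

Run:
```python
from h import *
show()
```

```text
t 16.13 tcp [0.5921 0.1311 0.0085] G [ -35.5 -136.4] rpy [-180.     0.    94.5] tilt 0.0 zt [-0. -0. -1.] q [ 0.54  0.47 -0.39  0.   -0.72  2.68] F [-2.8 -1.   5. ] w 0.0116 45.0
```

apply_moves([
  {"translation": [0, 0, 0.1], "rotation": [0, 0, 0]},
  {"translation": [0, 0, 0.25], "rotation": [0, 0, 0]},
  {"translation": [0, 0, 0.4], "rotation": [0, 0, -0.15]},
  {"translation": [0, 0, 0.6], "rotation": [0, 0, -0.3]},
  {"translation": [0, 0, 0.6], "rotation": [0, 0, -0.5]},
  {"translation": [0, 0, 0.6], "rotation": [0, 0, -0.7]},
  {"translation": [0, 0, 0.6], "rotation": [0, 0, -0.9]},
  {"translation": [0, 0, 0.6], "rotation": [0, 0, -1]},
  {"translation": [0, 0, 0.6], "rotation": [0, 0, -1]},
  {"translation": [0, 0, 0.6], "rotation": [0, 0, -1]},
])

```text
t: 16.97
eef_pos: [0.5922, 0.1311, 0.1578]
ee_rot: [-3.141, 0.001, 1.127]
force: [-0.1, -0.6, -1.5]
width: 0.0115
gripper_force: 45.0
```

apply_moves([
  {"translation": [0, -0.05, 0], "rotation": [0, 0, -0.15]},
  {"translation": [0, -0.1, 0], "rotation": [0, 0, -0.3]},
  {"translation": [0, -0.15, 0], "rotation": [0, 0, -0.45]},
  {"translation": [0, -0.2, 0], "rotation": [0, 0, -0.6]},
  {"translation": [0, -0.25, 0], "rotation": [0, 0, -0.75]},
  {"translation": [0, -0.3, 0], "rotation": [0, 0, -0.9]},
  {"translation": [0, -0.3, 0], "rotation": [0, 0, -1]},
  {"translation": [0, -0.3, 0], "rotation": [0, 0, -1]},
  {"translation": [0, -0.3, 0], "rotation": [0, 0, -1]},
  {"translation": [0, -0.3, 0], "rotation": [0, 0, -1]},
])

```text
t: 17.8
eef_pos: [0.5924, 0.0564, 0.1581]
ee_rot: [-3.142, 0.0, 0.604]
force: [-0.2, 0.4, -2.1]
width: 0.0118
gripper_force: 45.0
```

apply_moves([
  {"translation": [0, -0.05, 0], "rotation": [0, 0, -0.15]},
  {"translation": [0, -0.1, 0], "rotation": [0, 0, -0.3]},
  {"translation": [0, -0.15, 0], "rotation": [0, 0, -0.45]},
  {"translation": [0, -0.2, 0], "rotation": [0, 0, -0.6]},
  {"translation": [0, -0.25, 0], "rotation": [0, 0, -0.75]},
  {"translation": [0, -0.3, 0], "rotation": [0, 0, -0.9]},
  {"translation": [0, -0.3, 0], "rotation": [0, 0, -1]},
  {"translation": [0, -0.3, 0], "rotation": [0, 0, -1]},
  {"translation": [0, -0.3, 0], "rotation": [0, 0, -1]},
  {"translation": [0, -0.3, 0], "rotation": [0, 0, -1]},
])

```text
t: 18.63
eef_pos: [0.5924, -0.0183, 0.1583]
ee_rot: [3.142, 0.0, 0.081]
force: [-0.0, -0.1, -2.0]
width: 0.0119
gripper_force: 45.0
```

apply_moves([
  {"translation": [0, -0.05, 0], "rotation": [0, 0, -0.15]},
  {"translation": [0, -0.1, 0], "rotation": [0, 0, -0.3]},
  {"translation": [0, -0.15, 0], "rotation": [0, 0, -0.45]},
  {"translation": [0, -0.2, 0], "rotation": [0, 0, -0.6]},
  {"translation": [0, -0.25, 0], "rotation": [0, 0, -0.75]},
  {"translation": [0, -0.3, 0], "rotation": [0, 0, -0.9]},
  {"translation": [0, -0.3, 0], "rotation": [0, 0, -1]},
  {"translation": [0, -0.3, 0], "rotation": [0, 0, -1]},
  {"translation": [0, -0.3, 0], "rotation": [0, 0, -1]},
  {"translation": [0, -0.3, 0], "rotation": [0, 0, -1]},
])

```text
t: 19.47
eef_pos: [0.5925, -0.0933, 0.1583]
ee_rot: [-3.142, 0.0, -0.443]
force: [0.6, 0.5, -1.9]
width: 0.0117
gripper_force: 45.0
```

apply_moves([
  {"translation": [0, -0.05, 0], "rotation": [0, 0, -0.15]},
  {"translation": [0, -0.1, 0], "rotation": [0, 0, -0.3]},
  {"translation": [0, -0.15, 0], "rotation": [0, 0, -0.45]},
  {"translation": [0, -0.2, 0], "rotation": [0, 0, -0.6]},
  {"translation": [0, -0.25, 0], "rotation": [0, 0, -0.75]},
  {"translation": [0, -0.25, 0], "rotation": [0, 0, -0.9]},
  {"translation": [0, -0.25, 0], "rotation": [0, 0, -1]},
  {"translation": [0, -0.25, 0], "rotation": [0, 0, -1]},
  {"translation": [0, -0.25, 0], "rotation": [0, 0, -1]},
  {"translation": [0, -0.25, 0], "rotation": [0, 0, -1]},
])

```text
t: 20.3
eef_pos: [0.5924, -0.1559, 0.1584]
ee_rot: [3.142, 0.0, -0.966]
force: [-0.9, -0.3, -2.1]
width: 0.0119
gripper_force: 45.0
```

apply_moves([
  {"translation": [0, 0, 0], "rotation": [0, 0, -0.15]},
  {"translation": [0, 0, 0], "rotation": [0, 0, -0.3]},
  {"translation": [0, 0, 0], "rotation": [0, 0, -0.45]},
  {"translation": [0, 0, 0], "rotation": [0, 0, -0.6]},
  {"translation": [0, 0, 0], "rotation": [0, 0, -0.75]},
  {"translation": [0, 0, 0], "rotation": [0, 0, -0.9]},
  {"translation": [0, 0, 0], "rotation": [0, 0, -1]},
  {"translation": [0, 0, 0], "rotation": [0, 0, -1]},
  {"translation": [0, 0, 0], "rotation": [0, 0, -1]},
  {"translation": [0, 0, 0], "rotation": [0, 0, -1]},
])

```text
t: 21.13
eef_pos: [0.5924, -0.1561, 0.1583]
ee_rot: [3.142, 0.0, -1.49]
force: [1.3, -0.2, -1.7]
width: 0.0118
gripper_force: 45.0
```

```bash
cat >> h.py <<'E'
def pose(a,xe,zp=21.5,zt=8.5,yg=150):
    "cover tilted a deg, lip end at G x xe, underside zp over x=-105"
    g=json.load(open("g.json")); r=np.radians(a)
    ze=zp-(-105-xe)*np.tan(r)
    p=T(g,[(xe+56*np.cos(r)-zt*np.sin(r),yg,ze+56*np.sin(r)+zt*np.cos(r))])[0]
    R=Ro.from_rotvec(r*-np.array([-np.sin(g[2]),np.cos(g[2]),0]))*Ro.from_euler("xyz",[np.pi,0,g[2]-1.5*np.pi])
    return R,p
E
python3 - <<'E'
from h import *
show(); f=grab_frame("wrist"); cv2.imwrite("pics/w2.png",f)
R,p=pose(18,-108,60); print(p,R.as_euler("xyz",degrees=True)); to(R,p)
E
```

```text
t 21.13 tcp [ 0.5924 -0.1561  0.1583] G [-69.1 148.8] rpy [180.    0.  -85.4] tilt 0.0 zt [-0.  0. -1.] q [ 0.06  0.31 -0.22 -0.   -1.04  0.02] F [ 1.3 -0.2 -1.7] w 0.0118 45.0
[ 0.58059003 -0.15590974  0.08441417] [ 1.62000000e+02  1.27222187e-14 -9.66686412e+01]
shift [-0.047  0.001 -0.296] turn [ 0.011  0.601 -0.372]
```

View pics/w2.png

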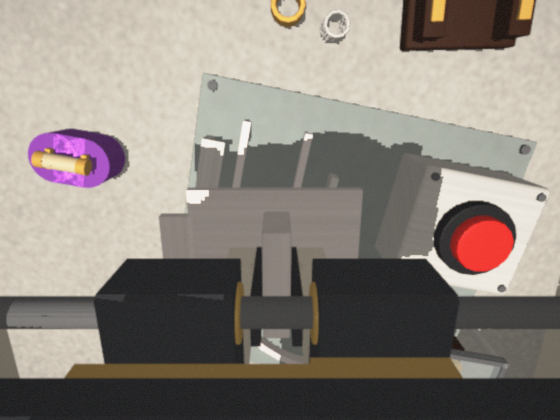

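The wrist view shows the held cover with its lip at left (161-188, 214) and its near edge on row 188. The fixture plate corners are at (204,74) and (536,143), and the rail ends at (246,122) and (308,136). I use these to refine the hold offset and G.

Run:
```python
from h import *
m=camera_model("wrist"); s=get_state(); R=Ro.from_euler("xyz",s["ee_rot"]).as_matrix(); p=np.array(s["eef_pos"])
for off in (-4,0,4):
    # tool x toward camera ; cover +x -> world -x
    pts=[(35+off,y,3.5) for y in (-42,40)]+[(35+off,-y,3.5) for y in (-42,40)]+[(25+off,0,-24.5),(22+off,56,3.5),(22+off,-56,3.5)]
    print(off,proj(p+np.array(pts)/1000@R.T,m).round().tolist())
P=[(-147.5,230,10),(137.5,230,10),(-105.5,200,20),(-54.5,200,20),(122.5,200,65)]
uv=np.array([(204,74),(536,143),(246,122),(308,136),(546,187)])
g=json.load(open("g.json")); print(proj(T(g,P),m).round(1).tolist()); v,r=fit(P,uv,m,g); print(g,v,r.tolist())
```

```text
-4 [[184.0, 199.0], [359.0, 199.0], [363.0, 199.0], [188.0, 199.0], [273.0, 243.0], [391.0, 225.0], [156.0, 225.0]]
0 [[183.0, 191.0], [360.0, 191.0], [364.0, 191.0], [187.0, 191.0], [273.0, 234.0], [391.0, 217.0], [156.0, 217.0]]
4 [[182.0, 183.0], [360.0, 182.0], [364.0, 182.0], [187.0, 183.0], [273.0, 225.0], [392.0, 209.0], [155.0, 209.0]]
[[197.8, 69.4], [534.0, 139.3], [242.4, 118.7], [304.6, 131.2], [549.5, 186.7]]
[0.5410297513276382, -0.00026266476764455737, 3.0252029077003737] [5.37949178e-01 2.60251645e-03 3.02624927e+00] [[-2.7, -0.3], [0.4, -0.2], [-0.2, 0.7], [-0.3, -0.9], [6.3, 3.6]]
```

Run:
```python
from h import *
json.dump([.5379,.0026,3.0257],open("g.json","w"))
R,p=pose(18,-108,60,yg=148.5); to(R,p); print(p)
for x in (-108,-124,-128,-131): print(x,((pose(18,x,22.5,yg=148.5)[1]-p)/.25).round(3))
```

```text
shift [-0.059  0.019 -0.296] turn [ 0.011  0.601 -0.371]
[ 0.5777111  -0.15153745  0.08441417]
-108 [ 0.    0.   -0.15]
-124 [ 0.064 -0.007 -0.171]
-128 [ 0.079 -0.009 -0.176]
-131 [ 0.091 -0.011 -0.18 ]
```

apply_moves([
  {"translation": [-0.059, 0.019, 0], "rotation": [0.003, 0.15, -0.09]},
  {"translation": [-0.059, 0.019, -0.05], "rotation": [0.005, 0.3, -0.185]},
  {"translation": [-0.059, 0.019, -0.1], "rotation": [0.008, 0.45, -0.28]},
  {"translation": [-0.059, 0.019, -0.15], "rotation": [0.011, 0.601, -0.371]},
  {"translation": [-0.059, 0.019, -0.2], "rotation": [0.011, 0.601, -0.371]},
  {"translation": [-0.059, 0.019, -0.25], "rotation": [0.011, 0.601, -0.371]},
  {"translation": [-0.059, 0.019, -0.296], "rotation": [0.011, 0.601, -0.371]},
  {"translation": [-0.059, 0.019, -0.296], "rotation": [0.011, 0.601, -0.371]},
  {"translation": [-0.059, 0.019, -0.296], "rotation": [0.011, 0.601, -0.371]},
  {"translation": [-0.059, 0.019, -0.296], "rotation": [0.011, 0.601, -0.371]},
])

```text
t: 22.02
eef_pos: [0.5779, -0.1516, 0.0857]
ee_rot: [2.83, -0.0, -1.688]
force: [0.4, -0.6, -1.9]
width: 0.0117
gripper_force: 45.0
```

Run:
```python
from h import *
show(); R,p=pose(18,-108,22.5,yg=148.5); to(R,p)
f=grab_frame("wrist"); cv2.imwrite("pics/w3.png",f)
```

```text
t 22.02 tcp [ 0.5779 -0.1516  0.0857] G [-57.5 148.5] rpy [162.1  -0.  -96.7] tilt 17.9 zt [-0.305  0.036 -0.952] q [ 0.04  0.54 -0.06 -0.05 -1.28 -0.13] F [ 0.4 -0.6 -1.9] w 0.0117 45.0
shift [-0.001  0.    -0.155] turn [0.001 0.004 0.003]
```

View pics/w3.png

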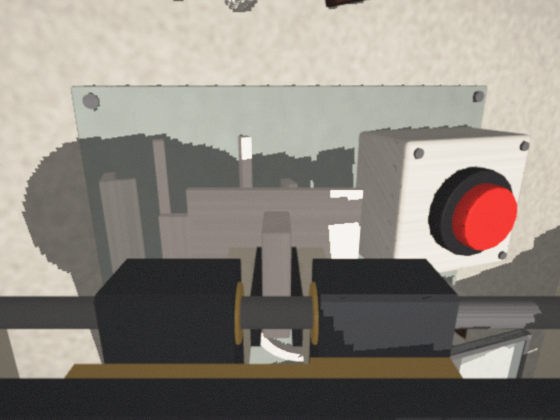

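The cover is parallel to the rails, with its lip edge at (161,214) clear of the ledge's edge at (138,180). I go down and slide the lip under.

apply_moves([
  {"translation": [0, 0, -0.03], "rotation": [0, 0.004, 0.003]},
  {"translation": [0, 0, -0.06], "rotation": [0, 0.004, 0.003]},
  {"translation": [0, 0, -0.09], "rotation": [0, 0.004, 0.003]},
  {"translation": [0, 0, -0.11], "rotation": [0, 0.004, 0.003]},
  {"translation": [0, 0, -0.13], "rotation": [0, 0.004, 0.003]},
  {"translation": [0, 0, -0.14], "rotation": [0, 0.004, 0.003]},
  {"translation": [0, 0, -0.15], "rotation": [0, 0.004, 0.003]},
  {"translation": [0, 0, -0.155], "rotation": [0, 0.004, 0.003]},
  {"translation": [0, 0, -0.155], "rotation": [0, 0.004, 0.003]},
  {"translation": [0, 0, -0.155], "rotation": [0, 0.004, 0.003]},
])

```text
t: 22.9
eef_pos: [0.5778, -0.1516, 0.0457]
ee_rot: [2.826, -0.001, -1.687]
force: [-0.4, -0.9, -1.6]
width: 0.0116
gripper_force: 45.0
```

apply_moves([
  {"translation": [0.008, -0.001, -0.003], "rotation": [0, 0, 0]},
  {"translation": [0.016, -0.002, -0.005], "rotation": [0, 0, 0]},
  {"translation": [0.024, -0.003, -0.008], "rotation": [0, 0, 0]},
  {"translation": [0.032, -0.004, -0.01], "rotation": [0, 0, 0]},
  {"translation": [0.04, -0.005, -0.013], "rotation": [0, 0, 0]},
  {"translation": [0.048, -0.005, -0.016], "rotation": [0, 0, 0]},
  {"translation": [0.056, -0.006, -0.018], "rotation": [0, 0, 0]},
  {"translation": [0.064, -0.007, -0.021], "rotation": [0, 0, 0]},
  {"translation": [0.064, -0.007, -0.021], "rotation": [0, 0, 0]},
  {"translation": [0.064, -0.007, -0.021], "rotation": [0, 0, 0]},
])

```text
t: 23.73
eef_pos: [0.5942, -0.1534, 0.0404]
ee_rot: [2.826, -0.001, -1.687]
force: [1.0, 0.2, 1.1]
width: 0.0115
gripper_force: 45.0
```

Run:
```python
from h import *
show(); R,p=pose(18,-124,22.5,yg=148.5); to(R,p)
```

```text
t 23.73 tcp [ 0.5942 -0.1534  0.0404] G [-74.  148.5] rpy [161.9  -0.  -96.7] tilt 18.1 zt [-0.308  0.035 -0.951] q [ 0.04  0.61 -0.05 -0.05 -1.22 -0.13] F [1.  0.2 1.1] w 0.0115 45.0
shift [-0.002  0.     0.005] turn [ 0.001 -0.002  0.001]
```

apply_moves([
  {"translation": [0, 0, 0.004], "rotation": [0, 0, 0]},
  {"translation": [0.004, 0, 0.003], "rotation": [0, 0, 0]},
  {"translation": [0.008, -0.001, 0.002], "rotation": [0, 0, 0]},
  {"translation": [0.012, -0.001, 0.001], "rotation": [0, 0, 0]},
  {"translation": [0.016, -0.002, 0], "rotation": [0, 0, 0]},
  {"translation": [0.018, -0.002, -0.001], "rotation": [0, 0, 0]},
  {"translation": [0.02, -0.002, -0.002], "rotation": [0, 0, 0]},
  {"translation": [0.02, -0.002, -0.002], "rotation": [0, 0, 0]},
  {"translation": [0.02, -0.002, -0.002], "rotation": [0, 0, 0]},
  {"translation": [0.02, -0.002, -0.002], "rotation": [0, 0, 0]},
])

```text
t: 24.57
eef_pos: [0.5986, -0.1538, 0.0398]
ee_rot: [2.825, -0.001, -1.687]
force: [1.3, -0.7, -1.8]
width: 0.0116
gripper_force: 45.0
```

apply_moves([
  {"translation": [0.003, 0, -0.001], "rotation": [0, 0, 0]},
  {"translation": [0.006, -0.001, -0.002], "rotation": [0, 0, 0]},
  {"translation": [0.009, -0.001, -0.003], "rotation": [0, 0, 0]},
  {"translation": [0.012, -0.001, -0.004], "rotation": [0, 0, 0]},
  {"translation": [0.014, -0.002, -0.004], "rotation": [0, 0, 0]},
  {"translation": [0.016, -0.002, -0.005], "rotation": [0, 0, 0]},
  {"translation": [0.016, -0.002, -0.005], "rotation": [0, 0, 0]},
  {"translation": [0.016, -0.002, -0.005], "rotation": [0, 0, 0]},
  {"translation": [0.016, -0.002, -0.005], "rotation": [0, 0, 0]},
  {"translation": [0.016, -0.002, -0.005], "rotation": [0, 0, 0]},
])

```text
t: 25.4
eef_pos: [0.6005, -0.1542, 0.0387]
ee_rot: [2.821, -0.001, -1.688]
force: [-8.0, 1.5, 2.3]
width: 0.0115
gripper_force: 45.0
```

Run:
```python
from h import *
show()
```

```text
t 25.4 tcp [ 0.6005 -0.1542  0.0387] G [-80.3 148.5] rpy [161.6  -0.  -96.7] tilt 18.4 zt [-0.313  0.036 -0.949] q [ 0.03  0.62 -0.03 -0.05 -1.23 -0.13] F [-8.   1.5  2.3] w 0.0115 45.0
```

The lip touched the back wall at x -130.7, as computed, so G is good. Next I work out the swing-down.

Run:
```python
from h import *
for k,a in enumerate((18,13,9,6,3,0)):
    R,p=pose(a,-128,21.8-.2*k,yg=148.5); print(a); to(R,p)
```

```text
18
shift [-0.012  0.001  0.004] turn [ 0.    -0.012  0.002]
13
shift [-0.02   0.002 -0.006] turn [-0.019 -0.178  0.002]
9
shift [-0.025  0.003 -0.015] turn [-0.035 -0.31   0.002]
6
shift [-0.028  0.003 -0.022] turn [-0.046 -0.41   0.002]
3
shift [-0.031  0.004 -0.03 ] turn [-0.058 -0.509  0.002]
0
shift [-0.033  0.004 -0.038] turn [-0.07  -0.608  0.002]
```

apply_moves([
  {"translation": [-0.02, 0.001, 0.004], "rotation": [0, 0, 0.002]},
  {"translation": [-0.022, 0.001, 0.001], "rotation": [-0.006, -0.055, 0.002]},
  {"translation": [-0.025, 0.002, -0.002], "rotation": [-0.013, -0.11, 0.002]},
  {"translation": [-0.028, 0.002, -0.006], "rotation": [-0.019, -0.168, 0.002]},
  {"translation": [-0.031, 0.003, -0.01], "rotation": [-0.027, -0.235, 0.002]},
  {"translation": [-0.033, 0.003, -0.015], "rotation": [-0.035, -0.3, 0.002]},
  {"translation": [-0.036, 0.003, -0.022], "rotation": [-0.046, -0.4, 0.002]},
  {"translation": [-0.039, 0.004, -0.03], "rotation": [-0.058, -0.5, 0.002]},
  {"translation": [-0.039, 0.004, -0.03], "rotation": [-0.058, -0.5, 0.002]},
  {"translation": [-0.039, 0.004, -0.03], "rotation": [-0.058, -0.5, 0.002]},
])

```text
t: 26.23
eef_pos: [0.5926, -0.1533, 0.0318]
ee_rot: [3.089, -0.001, -1.686]
force: [-0.6, -0.6, -0.9]
width: 0.0116
gripper_force: 45.0
```

Run:
```python
from h import *
show(); R,p=pose(0,-128,20.5,yg=148.5); to(R,p)
```

```text
t 26.23 tcp [ 0.5926 -0.1533  0.0318] G [-72.4 148.5] rpy [177.   -0.  -96.6] tilt 3.0 zt [-0.052  0.005 -0.999] q [ 0.06  0.47 -0.31 -0.01 -0.85 -0.17] F [-0.6 -0.6 -0.9] w 0.0116 45.0
shift [-0.001  0.    -0.011] turn [-0.01  -0.1   -0.001]
```

apply_moves([
  {"translation": [0, 0, -0.003], "rotation": [-0.003, -0.03, 0]},
  {"translation": [0, 0, -0.006], "rotation": [-0.006, -0.06, 0]},
  {"translation": [-0.001, 0, -0.009], "rotation": [-0.009, -0.09, 0]},
  {"translation": [-0.001, 0, -0.012], "rotation": [-0.01, -0.1, 0]},
  {"translation": [-0.001, 0, -0.013], "rotation": [-0.01, -0.1, 0]},
  {"translation": [-0.001, 0, -0.013], "rotation": [-0.01, -0.1, 0]},
  {"translation": [-0.001, 0, -0.013], "rotation": [-0.01, -0.1, 0]},
  {"translation": [-0.001, 0, -0.013], "rotation": [-0.01, -0.1, 0]},
  {"translation": [-0.001, 0, -0.013], "rotation": [-0.01, -0.1, 0]},
  {"translation": [-0.001, 0, -0.013], "rotation": [-0.01, -0.1, 0]},
])

```text
t: 27.07
eef_pos: [0.5933, -0.1533, 0.0286]
ee_rot: [-3.141, 0.0, -1.686]
force: [-1.2, 1.1, 7.0]
width: 0.0117
gripper_force: 45.0
```

Run:
```python
from h import *
show()
```

```text
t 27.07 tcp [ 0.5933 -0.1533  0.0286] G [-73.  148.5] rpy [-180.     0.   -96.6] tilt 0.0 zt [ 0.001  0.    -1.   ] q [ 0.07  0.45 -0.36 -0.   -0.76 -0.18] F [-1.2  1.1  7. ] w 0.0117 45.0
```

The cover is flat on the rails (TCP z 28.6 mm against 28.5 expected, carried by the rails). I let go and rise.

apply_moves([
  {"translation": [0, 0, 0], "rotation": [0, 0, 0]},
  {"translation": [0, 0, 0], "rotation": [0, 0, 0]},
  {"translation": [0, 0, 0], "rotation": [0, 0, 0]},
  {"translation": [0, 0, 0], "rotation": [0, 0, 0]},
  {"translation": [0, 0, 0.005], "rotation": [0, 0, 0]},
  {"translation": [0, 0, 0.005], "rotation": [0, 0, 0]},
  {"translation": [0, 0, 0.005], "rotation": [0, 0, 0]},
  {"translation": [0, 0, 0.005], "rotation": [0, 0, 0]},
  {"translation": [0, 0, 0.005], "rotation": [0, 0, 0]},
  {"translation": [0, 0, 0.005], "rotation": [0, 0, 0]},
], jaw=0.4)

```text
t: 27.9
eef_pos: [0.5926, -0.1533, 0.029]
ee_rot: [3.141, 0.0, -1.687]
force: [-0.2, -0.7, 0.2]
width: 0.026
gripper_force: 0.0
```

apply_moves([
  {"translation": [0, 0, 0.03], "rotation": [0, 0, 0]},
  {"translation": [0, 0, 0.06], "rotation": [0, 0, 0]},
  {"translation": [0, 0, 0.1], "rotation": [0, 0, 0]},
  {"translation": [0, 0, 0.15], "rotation": [0, 0, 0]},
  {"translation": [0, 0, 0.25], "rotation": [0, 0, 0]},
  {"translation": [0, 0, 0.4], "rotation": [0, 0, 0]},
  {"translation": [0, 0, 0.55], "rotation": [0, 0, 0]},
  {"translation": [0, 0, 0.7], "rotation": [0, 0, 0]},
  {"translation": [0, 0, 0.8], "rotation": [0, 0, 0]},
  {"translation": [0, 0, 0.8], "rotation": [0, 0, 0]},
])

```text
t: 28.73
eef_pos: [0.5955, -0.1539, 0.2376]
ee_rot: [-3.13, 0.0, -1.686]
force: [0.8, -0.5, 1.1]
width: 0.0261
gripper_force: 0.0
```

apply_moves([
  {"translation": [0, -0.15, 0], "rotation": [0, 0, 0]},
  {"translation": [0, -0.3, 0], "rotation": [0, 0, 0]},
  {"translation": [0, -0.45, 0], "rotation": [0, 0, 0]},
  {"translation": [0, -0.6, 0], "rotation": [0, 0, 0]},
  {"translation": [0, -0.75, 0], "rotation": [0, 0, 0]},
  {"translation": [0, -0.9, 0], "rotation": [0, 0, 0]},
  {"translation": [0, -1, 0], "rotation": [0, 0, 0]},
  {"translation": [0, -1, 0], "rotation": [0, 0, 0]},
  {"translation": [0, -1, 0], "rotation": [0, 0, 0]},
  {"translation": [0, -1, 0], "rotation": [0, 0, 0]},
])

```text
t: 29.57
eef_pos: [0.5924, -0.4033, 0.2296]
ee_rot: [-3.141, 0.0, -1.687]
force: [-0.2, 0.4, -0.4]
width: 0.0263
gripper_force: 0.0
```

Run:
```python
from h import *
show()
a=grab_frame("top")[175:355,180:420]; b=grab_frame("side")[150:290,220:400]
A=cv2.resize(a,(400,300),interpolation=cv2.INTER_CUBIC);A=cv2.resize(a[20:160,60:240],(400,311),interpolation=cv2.INTER_CUBIC)
B=cv2.resize(b,(400,311),interpolation=cv2.INTER_CUBIC); cv2.imwrite("pics/end.png",np.hstack([A,B]))
```

```text
t 29.57 tcp [ 0.5924 -0.4033  0.2296] G [-101.   396.9] rpy [-180.     0.   -96.7] tilt 0.0 zt [ 0.  0. -1.] q [-0.33  0.43  0.12 -0.   -1.27  0.21] F [-0.2  0.4 -0.4] w 0.0263 0.0
```

View pics/end.png

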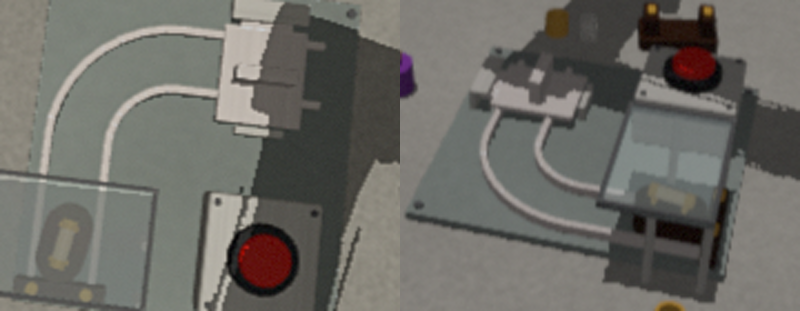

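The end picture shows the cover flat on the bay at (260,75), its lip under the ledge and its edge inside the lug at (250,130). The carrier, at (65,240), is against the stop under the guard, so I hand in.

```bash
python3 -c "
from station import *
print(job_done())"
```

```text
the job is handed in; nothing more can be done
None
```

The job is handed in at about 30 s of the 70 s allowed, and no verdict came back. The last picture shows the carrier home against the end stop, the aluminium cover seated flat on the bay with its lip under the ledge, and the robot clear of everything.

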